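# Sort the gift shop stock back into its trays

### The job

Sort the five loose pieces of stock on the counter into their places: stand the two brass lighthouses upright in the pine crate, one in each half; lay the two round enamel lids flat, knob up, in the mahogany lid tray, the larger in the large bay and the smaller in the small bay; and set the seashell box right way up in the middle of the round tray. Leave the snow globe and the wooden music box where they stand.

Things in the scene. Friction and masses are not known exactly. Their poses are not given: they have to be found in the camera images.
- lighthouse_a: Brass lighthouse figurine standing upright, a round base 40 mm across and 10 mm high, a nearly straight round tower 29 mm across at the bottom and 26 mm at 70 mm height, then a small lantern and pointed roof; 96 mm tall in all, about 0.25 kg. One of two alike. Origin: centre of its underside, z up; its yaw does not matter.
- lighthouse_b: Brass lighthouse figurine standing upright, a round base 40 mm across and 10 mm high, a nearly straight round tower 29 mm across at the bottom and 26 mm at 70 mm height, then a small lantern and pointed roof; 96 mm tall in all, about 0.25 kg. One of two alike. Origin: centre of its underside, z up; its yaw does not matter.
- large_lid: Larger loose round enamel music box lid, cream with gold bands, lying flat: disc 62 mm across and 10 mm thick with an upright gold knob in the middle, 16 mm across, from 10 to 34 mm height; about 60 g. Origin: centre of the underside, z up.
- small_lid: Smaller loose round enamel music box lid, cream with gold bands, lying flat: disc 40 mm across and 10 mm thick with the same upright gold knob, 16 mm across, from 10 to 34 mm height; about 45 g. Origin: centre of the underside, z up.
- shell_box: Scallop-shaped resin box, pearl white: round body 54 mm across with upright sides to 22 mm height and a ribbed domed top up to 36 mm; at -x a hinge block 34 mm wide (along y) and 16 mm high reaches to 32 mm from the origin. About 90 g. Easily held across its width, along its y axis. Origin: centre of the underside of the round body, z up.
- pine_crate: Slatted pine crate, open on top, fixed: 100 mm (x) by 150 mm (y), 35 mm high, walls and floor 5 mm thick. A crosswise divider at y = 0 (5 mm thick, 30 mm high) parts it into two equal halves centred at y = +36 and -36 mm, each about 67 mm (y) by 90 mm (x) inside, with a 10 mm square post in each outer corner. Origin: centre of its underside, z up.
- lid_tray: Mahogany lid tray with two felt-floored square bays, fixed: 94 mm (x) by 158 mm (y), 16 mm high; bay floors 6 mm above the underside, so 10 mm deep. Large bay 82 mm square, centred at x = 0, y = +32 mm; small bay 58 mm square, centred at x = 0, y = -44 mm. Origin: centre of its underside, z up.
- round_tray: Round wooden display tray with a padded floor, fixed: 104 mm across, rim 4 mm thick and 14 mm high; floor 96 mm across, 10 mm above the underside. Origin: centre of its underside, z up.
- snow_globe: Bystander, loose: snow globe on a dark wooden foot 44 mm across, 58 mm tall, 0.2 kg. Origin: centre of its underside. To be left alone.
- music_box: Bystander, loose: closed rectangular wooden music box, 44 by 50 mm, 36 mm tall, 0.25 kg. Origin: centre of its underside. To be left alone.
There are look-alikes about, which are no part of the job. What is shaped like the lighthouse_a but red or turquoise is not meant.

How it is judged:
By the outcome, as a careful person would: the job done as asked, in the order asked, and still so for the second after the job is handed in, with the robot touching nothing.
It also fails if it takes over 128 s, if anything falls off the work surface, if the arm or the gripper's body presses on something with over 40 N, if the wrist force passes 120 N, or if a joint passes its speed limit or range.

### The arm

A 7-joint arm with a two-finger parallel gripper is mounted at the origin on the work surface. World frame = base frame: x ahead of the robot, y to its left, z up, the work surface at z = 0. Lengths are in m, angles in degrees, forces in N, time in s.
With the tool pointing down it reaches from about 0.425 to 1.025 m from the base axis. Payload 3.6 kg.
Tool frame: the origin (TCP) lies between the finger pads; the fingertips stand 11 mm ahead of it and the grasp point (between the pads) lies 8 mm behind it; z points along the fingers, y is the line along which they close (so a half turn about z gives the same grasp; the last joint's range is limited). The gripper opens to 85 mm and grips with 20 to 120 N. Pads are 22 mm wide; open, the fingers measure 114 mm over their backs; the gripper's body (76 mm by 85 mm) begins 54 mm behind the grasp point. The pads swing forward as they close: fully open they stand 13 mm farther back than shut.
Start: joints at [68.268, 33.873, 2.773, 92.16, -1.908, 54.013, -1.931], TCP at [0.204, -0.696, 0.242] pointing down, gripper open.
Joint ranges: [-153.93, 153.93], [-27.13, 128.08], [-72.61, 78.16], [10.71, 143.7], [-87.88, 267.88], [4.46, 118.87], [-176.78, 176.78]. Speed limits (degrees/s): [147.25, 147.25, 180, 180, 180, 180, 180].

### API

Orientations are given as [roll, pitch, yaw] about the fixed x, y, z axes, in that order (R = Rz(yaw) Ry(pitch) Rx(roll)).
In Python, from plant import telemetry, optics, workorder gives the robot as it stands.
- The arm moves only by the tool play_rows, never from a script. Its argument "moves" is a list of rows, each a list of 3 entries, a list of its own where there are three numbers: the opening, from -1 (shut) to 1 (fully open), so that 0 is half open, then the shift along the tool's x, y, z in m, then the turn, a rotation vector about the tool's x, y, z in degrees. A call has 1 to 5 rows; each row is the pose to reach, as a shift and turn from the pose commanded when the call began, along the tool's axes at that moment; what a row does not reach only later rows make up. A row lasts 1/8 s, in which the tool goes at most 62.5 mm and 10.7 degrees, less where a joint would pass 70% of its speed; a pose out of reach is approached as far as the arm can. A call with a gripper value outside its range is refused whole. The fingers move at their own pace and stop on an object; the grip force is fixed at half the most. Time passes only in rows, so rows that repeat a pose let the fingers close. It gives the time, the measured TCP pose, the force, the opening and the grip force at its end, in the units of the state.
- telemetry.read_state(): the state, without advancing time (a new reading comes with each control period).
- optics.snapshot(name): name is "scene" or "top" or "wrist"; returns a dict with "pixels" (400x640x3 uint8, red, green, blue), "depth" (400x640 float32, m along the optical axis (not along the pixel's ray), 0 where there is no reading), "fx", "fy", "cx", "cy" (pixels), "rvec" (rotation vector, rad) and "tvec" (3), from world to camera coordinates, as OpenCV has them. Camera axes: x right, y down, z forward; pixel columns grow to the right and rows downward; lengths in m; the calibration is good to about 2 mm. A picture is of the moment at which its call begins.
- workorder.job_done(): hands the job in; it is judged then, once.
The state is a dict: "time": time; "joint_pos": joint angles; "dq": joint speeds; "tau": joint torques, N m; "tcp_pos": TCP position; "eef_rot": TCP orientation; "wrist_force": force on the tool from outside, world axes, zero at the start; "moment": the same for the moment, N m; "width": opening from 0.0 (shut) to 1.0 (fully open); "grip_force": force on a finger pad.
Only numpy, scipy, OpenCV 4.12 (cv2) and the standard library are available. Lean on these libraries where they do the work, as an engineer would, in place of code of your own. Each camera call takes 0.05 s, during which the arm holds its last target. There are 200 camera calls.

## Working session

There is one attempt and no reset: what is moved stays moved. The work goes in short steps, Python scripts to look and compute and a tool call to move; the robot and the scene stay as the last step left them, time stands still between calls to the robot, and variables do not carry over. Pictures are saved under pics/ and viewed, at most 16 in all, crops included, and the job is handed in when it is done.

Besides the shell and the picture viewer there is one more tool, called as name(argument=value, ...), one argument or row to a line, values as JSON. play_rows: Moves the arm, as the interface text tells. Its arguments: {"type":"object","properties":{"moves":{"type":"array","items":{"type":"array"}}},"required":["moves"]}

```bash
mkdir -p pics; ls; cat > h.py <<'E'
import numpy as np,cv2
from plant import telemetry,optics,workorder
def snap(n,f):
    s=optics.snapshot(n); cv2.imwrite('pics/'+f+'.png',s['pixels'][:,:,::-1]); np.savez('pics/'+f+'.npz',**s); return s
def cloud(s):
    d=s['depth'];v,u=np.mgrid[:d.shape[0],:d.shape[1]]
    P=np.dstack([(u-s['cx'])/s['fx']*d,(v-s['cy'])/s['fy']*d,d])
    R=cv2.Rodrigues(np.array(s['rvec']))[0];t=np.array(s['tvec']).ravel()
    return (P-t)@R
E
python3 - <<'E'
from h import *
print(telemetry.read_state())
for n in('scene','top'):
    s=snap(n,n+'0'); R=cv2.Rodrigues(np.array(s['rvec']))[0]; print(n,-R.T@np.array(s['tvec']).ravel(),R[2],s['fx'])
E
```

```text
pics
{'time': 0.0, 'joint_pos': array([68.26713098, 33.92730277,  2.76740106, 92.2357723 , -1.90613136,
       54.01300237, -1.9299382 ]), 'dq': array([ 0.11799785, -0.07407153,  0.03479341,  0.01104622, -0.05930302,
        0.14438183, -0.03067309]), 'tau': array([ 2.90202279e-04, -5.48690057e+01,  1.54656306e+00, -1.98122174e+01,
        9.33846692e-03,  8.58924701e-03,  1.24457927e-06]), 'tcp_pos': array([ 0.20417743, -0.694821  ,  0.24112527]), 'eef_rot': array([-1.79870293e+02,  8.85505784e-03,  1.63823248e+01]), 'wrist_force': array([ 0.01173857, -0.3759354 , -1.1010833 ]), 'moment': array([-0.03103786,  0.01987923, -0.05522078]), 'grip_force': 0.0, 'width': 1.0014751151281887}
scene [1.12245729 0.50705754 0.61585439] [-0.65748467 -0.46584545 -0.59220092] 418.2233644081327
top [0.27750309 0.04421782 1.12207804] [ 0.1682443   0.00454227 -0.98573487] 502.5293122327549
```

View pics/top0.png

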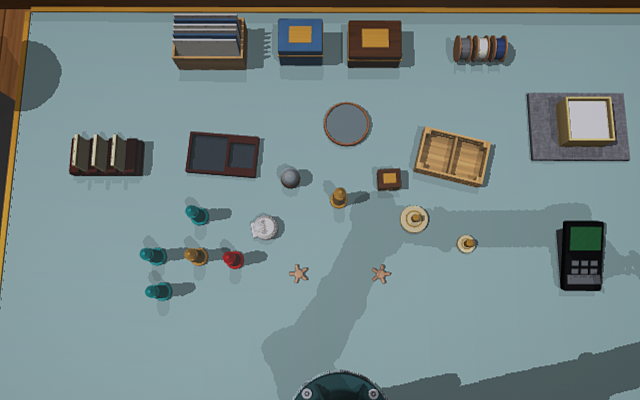

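View pics/scene0.png

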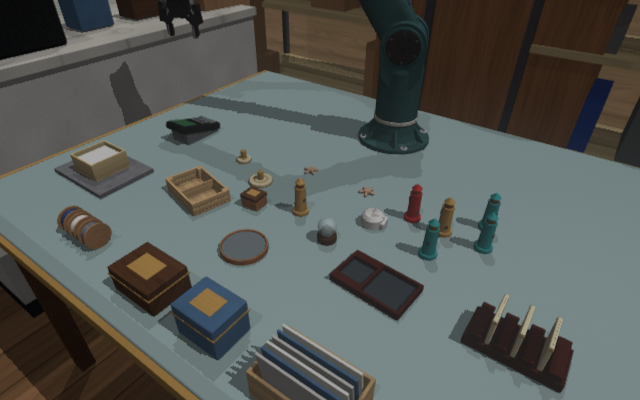

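The top view (up = +x, left = +y) shows these pixels:
- **Brass lighthouses:** (339,197) and (195,256). The second stands between a turquoise one (153,256) and a red one (232,260).
- **Lids:** large (414,218), small (467,243).
- **Shell box:** (264,227).
- **Fixtures:** crate (452,157), lid tray (223,155), round tray (347,124).
- **Bystanders:** globe (290,178), music box (389,178).

The scene view agrees with this.

```bash
python3 - <<'E'
from h import *
s=dict(np.load('pics/top0.npz'));P=cloud(s)
print('table z',np.median(P[300:340,80:250,2]))
# boxes (u0,v0,u1,v1)
B=dict(lhA=(326,183,352,212),lhB=(182,243,210,268),turq=(140,243,168,267),red=(221,248,246,271),turq2=(183,202,210,226),turq3=(144,280,174,302),large=(396,202,432,236),small=(453,232,481,254),shell=(245,210,284,244),globe=(277,164,304,192),mbox=(374,165,404,193),rtray=(318,96,376,150),crate=(408,120,496,192),ltray=(180,125,266,182))
for n,(a,b,c,d) in B.items():
    Q=P[b:d,a:c].reshape(-1,3); ok=s['depth'][b:d,a:c].ravel()>0
    z=Q[:,2]; zm=np.percentile(z[ok],99.5)
    m=ok&(z>0.006); q=Q[m]
    r=cv2.minAreaRect((q[:,:2]*1000).astype(np.float32))
    print(n,'zmax %.3f'%zm,'n',m.sum(),'rect c',np.round(r[0],0),np.round(r[1],0),round(r[2]),end=' ')
    for lo in (0.02,0.065):
        k=ok&(z>lo)
        if k.sum()>4: print('>%.3f'%lo,np.round((Q[k].min(0)+Q[k].max(0))/2*1000)[:2],k.sum(),end=' ')
    print()
E
```

```text
table z 0.0012955521328698795
lhA zmax 0.097 n 289 rect c [492.   7.] [51. 50.] 21 >0.020 [486.   1.] 191 >0.065 [487.   1.] 135 
lhB zmax 0.098 n 321 rect c [357. 317.] [50. 40.] 87 >0.020 [357. 310.] 222 >0.065 [358. 311.] 149 
turq zmax 0.098 n 368 rect c [359. 398.] [38. 34.] 0 >0.020 [358. 401.] 255 >0.065 [358. 401.] 156 
red zmax 0.099 n 302 rect c [352. 236.] [57. 40.] 85 >0.020 [351. 230.] 196 >0.065 [352. 230.] 143 
turq2 zmax 0.098 n 334 rect c [456. 316.] [53. 47.] 56 >0.020 [448. 312.] 228 >0.065 [448. 312.] 147 
turq3 zmax 0.098 n 367 rect c [275. 389.] [38. 54.] 64 >0.020 [281. 386.] 257 >0.065 [281. 386.] 159 
large zmax 0.037 n 604 rect c [ 443. -163.] [75. 64.] 86 >0.020 [ 444. -166.] 49 
small zmax 0.039 n 265 rect c [ 389. -282.] [59. 39.] 82 >0.020 [ 389. -281.] 55 
shell zmax 0.039 n 536 rect c [427. 166.] [74. 78.] 5 >0.020 [423. 165.] 469 
globe zmax 0.061 n 344 rect c [536. 106.] [46. 60.] 18 >0.020 [535. 111.] 283 
mbox zmax 0.043 n 505 rect c [ 536. -114.] [58. 57.] 89 >0.020 [ 531. -110.] 465 
rtray zmax 0.018 n 1576 rect c [671. -19.] [126. 126.] 0 
crate zmax 0.039 n 2517 rect c [ 592. -257.] [167. 195.] 2 >0.020 [ 585. -253.] 1069 
ltray zmax 0.021 n 2483 rect c [597. 268.] [131. 193.] 0 >0.020 [590. 266.] 110
```

play_rows(
  moves=[
    [1,[0.248,-0.135,0],[0,0,16.4]],
    [1,[0.248,-0.135,0],[0,0,16.4]],
    [1,[0.248,-0.135,0],[0,0,16.4]],
    [1,[0.248,-0.135,0],[0,0,16.4]],
    [1,[0.248,-0.135,0],[0,0,16.4]],
  ],
)

```text
time: 0.72
tcp_pos: [0.4079, -0.4919, 0.2418]
eef_rot: [-179.9, -0.0, 0.3]
wrist_force: [-1.0, -0.5, 0.6]
width: 1.0
grip_force: 0.0
```

play_rows(
  moves=[
    [0,[0.06,-0.26,0],[0,0,0]],
    [0,[0.06,-0.26,0],[0,0,0]],
    [0,[0.06,-0.26,0],[0,0,0]],
    [0,[0.06,-0.26,0],[0,0,0]],
    [0,[0.06,-0.26,0],[0,0,0]],
  ],
)

```text
time: 1.35
tcp_pos: [0.4651, -0.231, 0.242]
eef_rot: [-179.9, 0.0, 0.4]
wrist_force: [-0.1, -0.5, -0.0]
width: 0.504
grip_force: 0.0
```

```bash
python3 - <<'E'
from h import *
s=snap('wrist','w1'); R=cv2.Rodrigues(np.array(s['rvec']))[0]; print(-R.T@np.array(s['tvec']).ravel(),R,s['fx'],telemetry.read_state()['tcp_pos'],telemetry.read_state()['width'])
E
```

```text
[ 0.54956775 -0.23181849  0.37257961] [[ 6.93405257e-03 -9.99974482e-01 -1.71878868e-03]
 [-9.44120990e-01 -7.11314532e-03  3.29522319e-01]
 [-3.29526136e-01 -6.62180611e-04 -9.44146221e-01]] 302.7090878826993 [ 0.46532876 -0.23096119  0.24199199] 0.4987475838649186
```

View pics/w1.png

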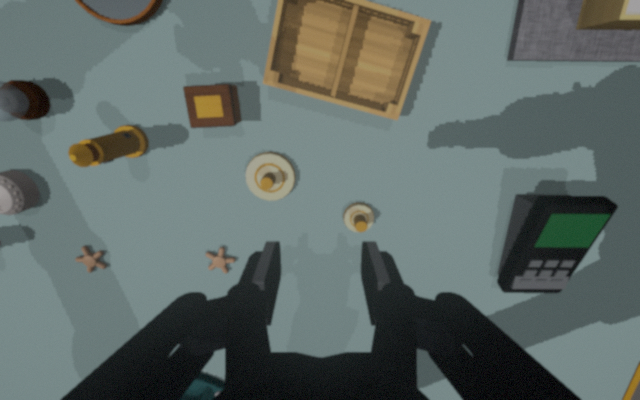

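The wrist view shows the crate corners near (266,80), (400,117) and (430,20). The large lid is at (270,176), the small lid at (359,218), and lighthouse A's base is at (130,142).

```bash
cat >> h.py <<'E'
def ray(s,u,v,z):
    R=cv2.Rodrigues(np.array(s['rvec']))[0];C=-R.T@np.array(s['tvec']).ravel()
    d=R.T@np.array([(u-s['cx'])/s['fx'],(v-s['cy'])/s['fy'],1]); return C+d*(z-C[2])/d[2]
def rect(P,m):
    q=(P[m][:,:2]*1000).astype(np.float32); r=cv2.minAreaRect(q); return np.round(r[0],1),np.round(r[1],1),round(r[2],1),m.sum()
def big(m):
    n,l,st,_=cv2.connectedComponentsWithStats(m.astype(np.uint8)); i=1+np.argmax(st[1:,4]); return l==i
E
python3 - <<'E'
from h import *
for f,cr,lg,sm,lh in(('w1',(255,0,440,125),(240,145,302,205),(338,195,380,238),(60,115,155,172)),('top0',(408,120,496,192),(396,202,432,236),(453,232,481,254),(326,183,352,212))):
    s=dict(np.load(f'pics/{f}.npz'));P=cloud(s);z=P[...,2];hsv=cv2.cvtColor(s['pixels'],cv2.COLOR_RGB2HSV)
    def box(b):
        m=np.zeros(z.shape,bool);m[b[1]:b[3],b[0]:b[2]]=1;return m&(s['depth']>0)
    print(f,'crate',rect(P,big(box(cr)&(abs(z-0.036)<0.004))))
    m=box(cr)&(hsv[...,1]>70)&(z>.027);m=big(m)
    for n,b in(('large',lg),('small',sm)):
        m=big(box(b)&(z>.007)&(z<.016)); print(n,rect(P,m)); m=big(box(b)&(z>.030)); print(' knob',rect(P,m))
    m=box(lh)&(z>.04); q=P[m]; 
    for a,c in((.03,.05),(.05,.07),(.085,.1)):
        k=box(lh)&(z>a)&(z<c)&(hsv[...,1]>100); print(' lhA',a,(P[k].min(0)+P[k].max(0))[:2]/2,np.ptp(P[k],0)[:2],k.sum())
s=dict(np.load('pics/w1.npz'))
for u,v in((266,80),(400,117),(430,20)): print(ray(s,u,v,.035))
E
```

```text
w1 crate (array([ 582.7, -254.7]), array([150.5, 100.1]), 75.8, np.int64(2431))
large (array([ 442.3, -168. ]), array([60., 61.]), 45.9, np.int64(1606))
 knob (array([ 442.3, -167.9]), array([15. , 14.9]), 14.4, np.int64(134))
small (array([ 387.9, -282. ]), array([37.3, 38.7]), 12.2, np.int64(471))
 knob (array([ 387.4, -282.3]), array([14.4, 14.8]), 7.5, np.int64(119))
 lhA 0.03 [ 0.48658065 -0.00739622] [0.02527165 0.01353978] 275
 lhA 0.05 [ 0.48696024 -0.0076506 ] [0.02314138 0.01226681] 298
 lhA 0.085 [ 0.48636508 -0.00212278] [0.02071353 0.01992716] 407
top0 crate (array([ 585.5, -253.9]), array([151.3, 102.8]), 75.3, np.int64(649))
large (array([ 444.5, -166.2]), array([59.5, 60.6]), 44.9, np.int64(517))
 knob (array([ 443.8, -166.8]), array([14. , 13.8]), 89.7, np.int64(42))
small (array([ 389. , -281.4]), array([38.1, 37.5]), 18.7, np.int64(191))
 knob (array([ 389.7, -281.5]), array([13.4, 15. ]), 0.7, np.int64(43))
 lhA 0.03 [0.48385691 0.0016715 ] [0.01706516 0.02637534] 12
 lhA 0.05 [0.47951061 0.00137853] [0.00816142 0.02389742] 13
 lhA 0.085 [0.48710756 0.00138916] [0.01932997 0.0210552 ] 85
[ 0.55585205 -0.17416009  0.035     ]
[ 0.51915963 -0.31777343  0.035     ]
[ 0.61238796 -0.33860839  0.035     ]
```

play_rows(
  moves=[
    [0.2,[0.02,-0.231,0.08],[0,0,0.4]],
    [0.2,[0.02,-0.231,0.08],[0,0,0.4]],
    [0.2,[0.02,-0.231,0.08],[0,0,0.4]],
    [0.2,[0.02,-0.231,0.08],[0,0,0.4]],
    [0.2,[0.02,-0.231,0.08],[0,0,0.4]],
  ],
)

```text
time: 2.02
tcp_pos: [0.4846, -0.0018, 0.1609]
eef_rot: [-179.9, 0.1, -0.0]
wrist_force: [0.6, -0.3, -0.3]
width: 0.596
grip_force: 0.0
```

```bash
python3 - <<'E'
from h import *
s=snap('wrist','w2');P=cloud(s);z=P[...,2];hsv=cv2.cvtColor(s['pixels'],cv2.COLOR_RGB2HSV)
R=cv2.Rodrigues(np.array(s['rvec']))[0]
print(telemetry.read_state()['tcp_pos'])
m=(s['depth']>0)&(P[...,0]>.44)&(P[...,0]<.53)&(abs(P[...,1])<.04)
for a,c in((.003,.009),(.03,.05),(.05,.07),(.085,.1)):
    k=m&(z>a)&(z<c)&(hsv[...,1]>100)
    if k.any(): print(' lhA',a,P[k].min(0)[:2],P[k].max(0)[:2],k.sum())
E
```

```text
[ 0.48467708 -0.00468961  0.161536  ]
 lhA 0.003 [ 0.47860125 -0.01803406] [0.50549596 0.01905094] 177
 lhA 0.03 [ 0.48545808 -0.01321928] [0.49934543 0.01363558] 96
 lhA 0.05 [ 0.49093512 -0.01158175] [0.49916313 0.01171256] 85
 lhA 0.085 [ 0.47606613 -0.01059766] [0.49752843 0.01140341] 684
```

View pics/w2.png

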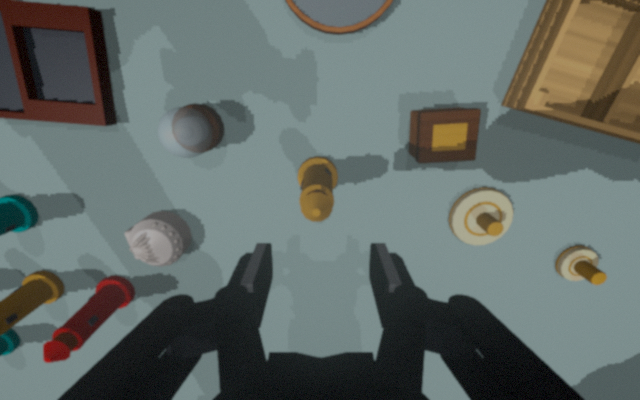

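Lighthouse A stands at (318,187), centred between the fingers, at about (0.486, 0.000) m. Descending and gripping.

play_rows(
  moves=[
    [0.2,[0.002,-0.002,0.06],[0,0,0]],
    [0.2,[0.002,-0.002,0.112],[0,0,0]],
    [0.2,[0.002,-0.002,0.112],[0,0,0]],
    [-0.6,[0.002,-0.002,0.112],[0,0,0]],
    [-0.6,[0.002,-0.002,0.112],[0,0,0]],
  ],
)

```text
time: 2.7
tcp_pos: [0.4881, -0.0041, 0.0526]
eef_rot: [180.0, -0.3, -0.5]
wrist_force: [0.0, 0.4, -1.1]
width: 0.295
grip_force: 58.9
```

play_rows(
  moves=[
    [-0.6,[0,0,0],[0,0,0]],
    [-0.6,[0,0,0],[0,0,0]],
    [-0.6,[0,0,-0.05],[0,0,0]],
    [-0.6,[0,0,-0.09],[0,0,0]],
    [-0.6,[0,0,-0.09],[0,0,0]],
  ],
)

```text
time: 3.32
tcp_pos: [0.4887, -0.0031, 0.1437]
eef_rot: [-180.0, -0.5, -0.4]
wrist_force: [0.5, 0.4, -1.1]
width: 0.302
grip_force: 59.9
```

play_rows(
  moves=[
    [-0.6,[0.087,0.285,0],[0,0,0]],
    [-0.6,[0.087,0.285,0],[0,0,0]],
    [-0.6,[0.087,0.285,0],[0,0,0]],
    [-0.6,[0.087,0.285,0],[0,0,0]],
    [-0.6,[0.087,0.285,0],[0,0,0]],
  ],
)

```text
time: 3.95
tcp_pos: [0.5707, -0.2919, 0.1392]
eef_rot: [180.0, 0.1, -0.5]
wrist_force: [0.8, 1.0, -2.0]
width: 0.296
grip_force: 59.9
```

play_rows(
  moves=[
    [-0.6,[0,0,0.0],[0,0,0]],
    [-0.6,[0,0,0.04],[0,0,0]],
    [-0.6,[0,0,0.07],[0,0,0]],
    [-0.6,[0,0,0.07],[0,0,0]],
    [-0.6,[0,0,0.07],[0,0,0]],
  ],
)

```text
time: 4.58
tcp_pos: [0.5716, -0.2882, 0.0707]
eef_rot: [-180.0, -0.0, -0.4]
wrist_force: [-1.1, -0.0, -1.4]
width: 0.297
grip_force: 60.0
```

```bash
python3 - <<'E'
from h import *
s=snap('wrist','w3');st=telemetry.read_state();print(st['tcp_pos'],st['eef_rot'],st['wrist_force'],st['width'])
E
```

```text
[ 0.57213662 -0.28864059  0.07131643] [ 1.79969739e+02 -9.27550955e-02 -3.90236367e-01] [-0.72305807 -0.18650786 -2.30779865] 0.2975870171246785
```

View pics/w3.png

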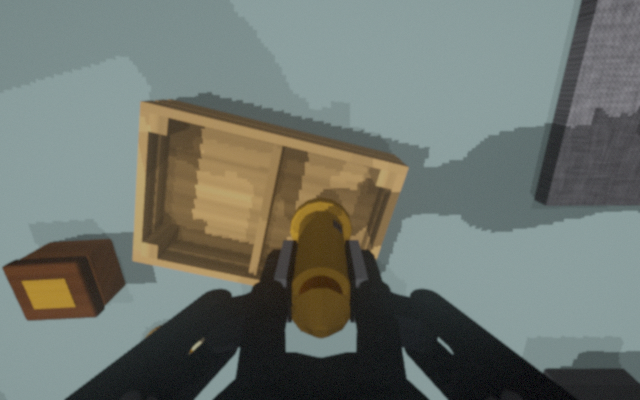

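Lighthouse A hangs over the right half of the crate, with its base at (322,220) clear of the divider. Lowering it to just above the floor.

play_rows(
  moves=[
    [-0.6,[0,0,0.006],[0,0,0]],
    [-0.6,[0,0,0.011],[0,0,0]],
    [-0.6,[0,0,0.011],[0,0,0]],
    [-0.6,[0,0,0.013],[0,0,0]],
    [-0.6,[0,0,0.013],[0,0,0]],
  ],
)

```text
time: 5.25
tcp_pos: [0.5715, -0.289, 0.0577]
eef_rot: [180.0, -0.0, -0.4]
wrist_force: [-0.8, 0.9, 1.1]
width: 0.292
grip_force: 60.3
```

play_rows(
  moves=[
    [-0.2,[0,0,0],[0,0,0]],
    [0.1,[0,0,0],[0,0,0]],
    [0.1,[0,0,0],[0,0,0]],
    [0.1,[0,0,-0.06],[0,0,0]],
    [0.1,[0,0,-0.12],[0,0,0]],
  ],
)

```text
time: 5.88
tcp_pos: [0.5709, -0.2886, 0.1777]
eef_rot: [-180.0, 0.1, -0.4]
wrist_force: [0.7, -0.4, 0.2]
width: 0.547
grip_force: 0.0
```

play_rows(
  moves=[
    [0.1,[-0.17,-0.3,0],[0,0,0]],
    [0.1,[-0.17,-0.3,0],[0,0,0]],
    [0.1,[-0.17,-0.3,0],[0,0,0]],
    [0.1,[-0.17,-0.3,0],[0,0,0]],
    [0.1,[-0.17,-0.3,0],[0,0,0]],
  ],
)

```text
time: 6.5
tcp_pos: [0.4186, -0.0142, 0.1776]
eef_rot: [-180.0, -0.1, -0.4]
wrist_force: [1.5, 1.6, 0.1]
width: 0.547
grip_force: 0.0
```

play_rows(
  moves=[
    [0.1,[0,-0.24,-0.02],[0,0,0]],
    [0.1,[0,-0.24,-0.02],[0,0,0]],
    [0.1,[0,-0.24,-0.02],[0,0,0]],
    [0.1,[0,-0.24,-0.02],[0,0,0]],
    [0.1,[0,-0.24,-0.02],[0,0,0]],
  ],
)

```text
time: 7.12
tcp_pos: [0.4215, 0.2302, 0.1981]
eef_rot: [-179.8, -0.2, 0.1]
wrist_force: [-0.4, 0.1, -0.1]
width: 0.549
grip_force: 0.0
```

```bash
python3 - <<'E'
from h import *
s=snap('wrist','w4');print(telemetry.read_state()['tcp_pos'])
P=cloud(s);z=P[...,2];hsv=cv2.cvtColor(s['pixels'],cv2.COLOR_RGB2HSV)
m=(s['depth']>0)&(P[...,0]>.30)&(P[...,0]<.41)&(P[...,1]>.27)&(P[...,1]<.36)
for a,c in((.003,.009),(.03,.05),(.05,.07),(.085,.1)):
    k=m&(z>a)&(z<c)&(hsv[...,1]>100)
    if k.any(): print(' lhB',a,P[k].min(0)[:2],P[k].max(0)[:2],k.sum())
t=snap('top','top1');P=cloud(t);z=P[...,2]
k=(P[...,0]>.5)&(P[...,0]<.65)&(P[...,1]>-.33)&(P[...,1]<-.2)&(z>.08);print('A',rect(P,k),P[k][:,2].max())
E
```

```text
[0.42099544 0.22659294 0.19756385]
 lhB 0.003 [0.34044149 0.29161277] [0.37544165 0.32761042] 136
 lhB 0.03 [0.35321599 0.29667049] [0.3697359  0.32138955] 209
 lhB 0.05 [0.35859115 0.2981475 ] [0.36929831 0.3174648 ] 195
 lhB 0.085 [0.34579288 0.29953863] [0.36739784 0.32075034] 380
A (array([ 571.1, -287.6]), array([25.4, 22.8]), 17.8, np.int64(121)) 0.10409531967281314
```

View pics/w4.png

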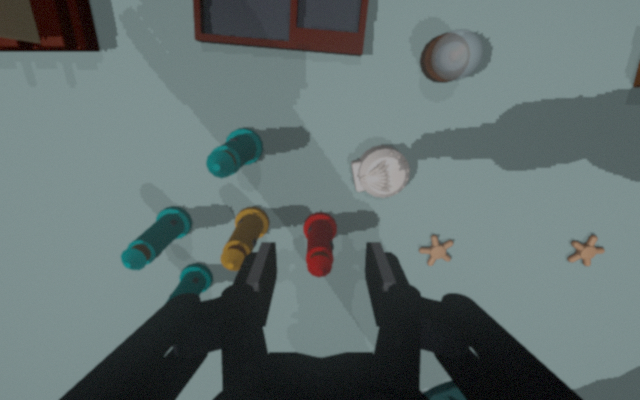

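Lighthouse A stands in the crate. The picture shows lighthouse B at (245,238), between the turquoise pieces and the red one at (320,245). The shell box is at (382,172), with its hinge to the left (+y).

play_rows(
  moves=[
    [0.1,[-0.063,-0.083,0],[0,0,0]],
    [0.1,[-0.063,-0.083,0],[0,0,0]],
    [0.1,[-0.063,-0.083,0.05],[0,0,0]],
    [0.1,[-0.063,-0.083,0.05],[0,0,0]],
    [0.1,[-0.063,-0.083,0.05],[0,0,0]],
  ],
)

```text
time: 7.85
tcp_pos: [0.3596, 0.3059, 0.1479]
eef_rot: [179.9, -0.0, -0.6]
wrist_force: [0.6, 0.7, 1.1]
width: 0.546
grip_force: 0.0
```

```bash
python3 - <<'E'
from h import *
s=snap('wrist','w5');st=telemetry.read_state();print(st['tcp_pos'],st['eef_rot'])
P=cloud(s);z=P[...,2];hsv=cv2.cvtColor(s['pixels'],cv2.COLOR_RGB2HSV)
m=(s['depth']>0)&(P[...,0]>.30)&(P[...,0]<.41)&(P[...,1]>.27)&(P[...,1]<.36)
for a,c in((.003,.009),(.05,.07),(.085,.1)):
    k=m&(z>a)&(z<c)&(hsv[...,1]>100)
    if k.any(): print(' lhB',a,P[k].min(0)[:2],P[k].max(0)[:2],k.sum())
E
```

```text
[0.35998005 0.3065579  0.14838355] [-1.79974866e+02 -7.56070034e-02 -6.02804261e-01]
 lhB 0.003 [0.3460774  0.29188198] [0.37532534 0.32937329] 212
 lhB 0.05 [0.36197609 0.2993969 ] [0.36929226 0.32164051] 231
 lhB 0.085 [0.34647873 0.29946641] [0.36749091 0.32166306] 734
```

play_rows(
  moves=[
    [0.1,[-0.003,-0.004,0.05],[0,0,0]],
    [0.1,[-0.003,-0.004,0.096],[0,0,0]],
    [0.1,[-0.003,-0.004,0.096],[0,0,0]],
    [-0.6,[-0.003,-0.004,0.096],[0,0,0]],
    [-0.6,[-0.003,-0.004,0.096],[0,0,0]],
  ],
)

```text
time: 8.52
tcp_pos: [0.3569, 0.312, 0.0534]
eef_rot: [-179.9, -0.2, -0.5]
wrist_force: [1.1, -1.1, 3.1]
width: 0.296
grip_force: 59.5
```

play_rows(
  moves=[
    [-0.6,[0,0,0],[0,0,0]],
    [-0.6,[0,0,0],[0,0,0]],
    [-0.6,[0,0,-0.06],[0,0,0]],
    [-0.6,[0,0,-0.12],[0,0,0]],
    [-0.6,[0,0,-0.14],[0,0,0]],
  ],
)

```text
time: 9.15
tcp_pos: [0.357, 0.313, 0.1956]
eef_rot: [-179.7, -0.3, -0.4]
wrist_force: [-0.4, -0.1, -3.6]
width: 0.296
grip_force: 60.2
```

play_rows(
  moves=[
    [-0.6,[0.13,0.28,0],[0,0,0]],
    [-0.6,[0.13,0.28,0],[0,0,0]],
    [-0.6,[0.13,0.28,0],[0,0,0]],
    [-0.6,[0.13,0.28,0],[0,0,0]],
    [-0.6,[0.13,0.28,0],[0,0,0]],
  ],
)

```text
time: 9.78
tcp_pos: [0.4841, 0.0287, 0.1924]
eef_rot: [-180.0, -0.1, -0.4]
wrist_force: [1.6, 0.6, -2.4]
width: 0.295
grip_force: 60.1
```

play_rows(
  moves=[
    [-0.6,[0.106,0.251,0],[0,0,0]],
    [-0.6,[0.106,0.251,0],[0,0,0]],
    [-0.6,[0.106,0.251,0],[0,0,0]],
    [-0.6,[0.106,0.251,0],[0,0,0]],
    [-0.6,[0.106,0.251,0],[0,0,0]],
  ],
)

```text
time: 10.4
tcp_pos: [0.5881, -0.2269, 0.1924]
eef_rot: [179.8, -0.1, -0.8]
wrist_force: [0.4, 0.0, -2.5]
width: 0.294
grip_force: 60.2
```

```bash
python3 - <<'E'
from h import *
st=telemetry.read_state();print(st['tcp_pos'],st['eef_rot'],st['joint_pos'].round())
E
```

```text
[ 0.58814218 -0.22688778  0.19242366] [ 1.79807701e+02 -1.42527366e-01 -7.83183976e-01] [ 16.  30.   1. 107.  -0.  42. -73.]
```

play_rows(
  moves=[
    [-0.6,[0.003,-0.004,0],[0,0,-0.5]],
    [-0.6,[0.003,-0.004,0.06],[0,0,-0.5]],
    [-0.6,[0.003,-0.004,0.11],[0,0,-0.5]],
    [-0.6,[0.003,-0.004,0.12],[0,0,-0.5]],
    [-0.6,[0.003,-0.004,0.12],[0,0,-0.5]],
  ],
)

```text
time: 11.02
tcp_pos: [0.5911, -0.2153, 0.0718]
eef_rot: [-179.9, 0.0, 0.2]
wrist_force: [-0.1, -0.7, -2.6]
width: 0.293
grip_force: 60.1
```

```bash
python3 - <<'E'
from h import *
s=snap('wrist','w6');st=telemetry.read_state();print(st['tcp_pos'],st['eef_rot'])
E
```

```text
[ 0.59210046 -0.21621024  0.07291761] [ 1.79991713e+02 -1.37260810e-01  1.59082088e-01]
```

View pics/w6.png

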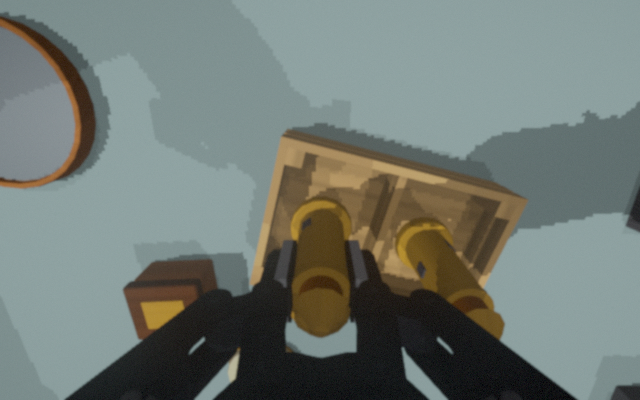

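Lighthouse B is over the left half, with its base at (322,218). Lighthouse A stands upright in the right half.

play_rows(
  moves=[
    [-0.6,[0,0.002,0.006],[0,0,0]],
    [-0.6,[0,0.002,0.011],[0,0,0]],
    [-0.6,[0,0.002,0.011],[0,0,0]],
    [-0.6,[0,0.002,0.014],[0,0,0]],
    [-0.6,[0,0.002,0.014],[0,0,0]],
  ],
)

```text
time: 11.7
tcp_pos: [0.5912, -0.2193, 0.0585]
eef_rot: [180.0, -0.0, 0.1]
wrist_force: [-2.6, 0.6, 5.5]
width: 0.296
grip_force: 61.0
```

play_rows(
  moves=[
    [-0.2,[0,0,0],[0,0,0]],
    [0.1,[0,0,0],[0,0,0]],
    [0.1,[0,0,0],[0,0,0]],
    [0.1,[0,0,-0.06],[0,0,0]],
    [0.1,[0,0,-0.12],[0,0,0]],
  ],
)

```text
time: 12.32
tcp_pos: [0.5903, -0.2189, 0.1776]
eef_rot: [-180.0, 0.1, 0.1]
wrist_force: [1.2, -0.3, 0.2]
width: 0.549
grip_force: 0.0
```

play_rows(
  moves=[
    [0.0,[-0.15,-0.05,0],[0,0,0]],
    [0.0,[-0.15,-0.05,0],[0,0,0]],
    [0.0,[-0.15,-0.05,0.06],[0,0,0]],
    [0.0,[-0.15,-0.05,0.1],[0,0,0]],
    [0.0,[-0.15,-0.05,0.1],[0,0,0]],
  ],
)

```text
time: 12.95
tcp_pos: [0.4385, -0.1685, 0.0753]
eef_rot: [-179.9, 0.4, 0.1]
wrist_force: [-1.1, 0.5, -1.1]
width: 0.495
grip_force: 0.0
```

```bash
python3 - <<'E'
from h import *
s=snap('wrist','w7');st=telemetry.read_state();print(st['tcp_pos'],st['eef_rot'])
P=cloud(s);z=P[...,2]
k=(abs(P[...,0]-.442)<.025)&(abs(P[...,1]+.167)<.025)&(z>.028)&(z<.042)&(s['depth']>0);print('knob',rect(P,k) if k.sum()>3 else 0)
t=snap('top','top2');P=cloud(t);z=P[...,2]
k=(P[...,0]>.5)&(P[...,0]<.65)&(P[...,1]>-.25)&(P[...,1]<-.18)&(z>.08);print('B',rect(P,k),P[k][:,2].max())
k=(P[...,0]>.5)&(P[...,0]<.65)&(P[...,1]>-.33)&(P[...,1]<-.25)&(z>.08);print('A',rect(P,k),P[k][:,2].max())
E
```

```text
[ 0.44045144 -0.1691797   0.07676354] [-1.79963404e+02  1.30084925e-01  8.10584095e-02]
knob (array([ 442.7, -167.6]), array([14.8, 15.3]), 47.1, np.int64(480))
B (array([ 591.5, -218.4]), array([22.4, 24. ]), 85.2, np.int64(112)) 0.10394133196135621
A (array([ 572.3, -287.4]), array([23. , 23.7]), 6.0, np.int64(117)) 0.10467830570204938
```

play_rows(
  moves=[
    [0.0,[0.003,-0.001,0.03],[0,0,0]],
    [-0.3,[0.003,-0.001,0.05],[0,0,0]],
    [-0.5,[0.003,-0.001,0.05],[0,0,0]],
    [-0.9,[0.003,-0.001,0.05],[0,0,0]],
    [-0.9,[0.003,-0.001,0.05],[0,0,0]],
  ],
)

```text
time: 13.68
tcp_pos: [0.4449, -0.1687, 0.0286]
eef_rot: [179.9, -0.2, 0.1]
wrist_force: [-0.2, 0.5, 5.1]
width: 0.154
grip_force: 58.9
```

play_rows(
  moves=[
    [-0.9,[0,0,0],[0,0,0]],
    [-0.9,[0,0,0],[0,0,0]],
    [-0.9,[0,0,-0.06],[0,0,0]],
    [-0.9,[0,0,-0.1],[0,0,0]],
    [-0.9,[0,0,-0.1],[0,0,0]],
  ],
)

```text
time: 14.3
tcp_pos: [0.4457, -0.169, 0.1303]
eef_rot: [179.9, -0.4, 0.1]
wrist_force: [-0.1, 0.4, -1.5]
width: 0.16
grip_force: 58.6
```

```bash
python3 - <<'E'
from h import *
P=None
for f in('w4','w2','top2'):
    s=dict(np.load(f'pics/{f}.npz'));P=cloud(s);z=P[...,2];hsv=cv2.cvtColor(s['pixels'],cv2.COLOR_RGB2HSV)
    ok=s['depth']>0
    m=ok&(P[...,0]>.5)&(P[...,0]<.7)&(P[...,1]>.15)&(P[...,1]<.37)&(abs(z-.017)<.0035)
    if m.sum()>20: print(f,'ltray rim',rect(P,big(m)))
    m=ok&(P[...,0]>.58)&(P[...,0]<.75)&(P[...,1]>-.09)&(P[...,1]<.06)&(z>.009)&(z<.019)
    if m.sum()>20:
        print(f,'rtray',rect(P,big(m)))
    m=ok&(abs(P[...,0]-.425)<.06)&(abs(P[...,1]-.165)<.06)
    for a,b in((.008,.05),(.012,.05),(.018,.05),(.027,.05)):
        k=big(m&(z>a)&(z<b)); c,r=cv2.minEnclosingCircle((P[k][:,:2]*1000).astype(np.float32)); print(f,'shell',a,k.sum(),np.round(c,1),round(r,1),rect(P,k))
s=dict(np.load('pics/top2.npz'));P=cloud(s);z=P[...,2]
# tray bays: dark floors
m=(P[...,0]>.5)&(P[...,0]<.7)&(P[...,1]>.15)&(P[...,1]<.37)
k=m&(abs(z-.017)<.0035);q=P[k]; 
print('rim extents corners',cv2.boxPoints(cv2.minAreaRect((q[:,:2]*1000).astype(np.float32))).round())
cv2.imwrite('pics/tray.png',cv2.resize(s['pixels'][110:260,170:390,::-1],(660,450),interpolation=cv2.INTER_NEAREST))
E
```

```text
w4 ltray rim (array([563.8, 267.7]), array([158.4,  44.8]), 85.7, np.int64(2879))
w4 shell 0.008 2276 [419.9 167.2] 30.9 (array([420.1, 165.7]), array([53. , 58.3]), 11.4, np.int64(2276))
w4 shell 0.012 2234 [419.9 167.2] 30.9 (array([420.1, 165.7]), array([53.1, 58.2]), 11.2, np.int64(2234))
w4 shell 0.018 1983 [420.1 163.6] 27.3 (array([420.9, 163.1]), array([52.9, 52.7]), 60.9, np.int64(1983))
w4 shell 0.027 1350 [421.7 163.2] 23.6 (array([420.9, 163.2]), array([44.3, 44.5]), 52.8, np.int64(1350))
w2 ltray rim (array([586.2, 232.2]), array([94.1, 94.7]), 84.9, np.int64(5202))
w2 rtray (array([623.1, -17.6]), array([84.7, 24. ]), 89.9, np.int64(1835))
w2 shell 0.008 2452 [420.8 166.3] 31.1 (array([420.3, 164.6]), array([53.6, 59. ]), 12.6, np.int64(2452))
w2 shell 0.012 2327 [420.8 166.3] 31.1 (array([420.2, 164.7]), array([53.6, 58.8]), 12.6, np.int64(2327))
w2 shell 0.018 2076 [421.5 163.8] 28.6 (array([422.1, 161.5]), array([53.3, 50.2]), 50.9, np.int64(2076))
w2 shell 0.027 1330 [421.2 162. ] 23.1 (array([422.1, 161.1]), array([44.2, 43.5]), 49.7, np.int64(1330))
top2 ltray rim (array([591.5, 266.1]), array([159.3,  95.6]), 85.8, np.int64(902))
top2 rtray (array([664.7, -15.9]), array([101.4, 103.8]), 89.3, np.int64(1391))
top2 shell 0.008 525 [421.5 167.1] 30.7 (array([422.7, 166. ]), array([53.6, 58.9]), 8.8, np.int64(525))
top2 shell 0.012 515 [421.5 167.1] 30.7 (array([422.4, 167. ]), array([53.1, 58.8]), 0.5, np.int64(515))
top2 shell 0.018 487 [421.5 166. ] 29.7 (array([423. , 166.5]), array([57.9, 51.8]), 89.6, np.int64(487))
top2 shell 0.027 357 [423.3 163.4] 25.2 (array([423.8, 163. ]), array([47.4, 48.1]), 44.4, np.int64(357))
rim extents corners [[538. 190.]
 [633. 183.]
 [645. 342.]
 [550. 349.]]
```

View pics/tray.png

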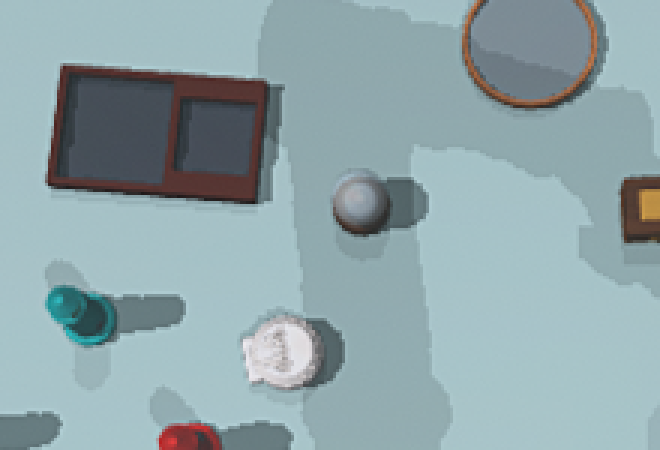

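The crop shows the lid tray's large bay on the left at (110,130) and the small one at (215,135). The shell's hinge points left, and the round tray is at (532,40).

play_rows(
  moves=[
    [-0.9,[0.09,-0.27,-0.01],[0,0,0]],
    [-0.9,[0.09,-0.27,-0.01],[0,0,0]],
    [-0.9,[0.09,-0.27,-0.01],[0,0,0]],
    [-0.9,[0.09,-0.27,-0.01],[0,0,0]],
    [-0.9,[0.09,-0.27,-0.01],[0,0,0]],
  ],
)

```text
time: 14.92
tcp_pos: [0.5336, 0.1062, 0.1365]
eef_rot: [-179.9, 0.0, 0.4]
wrist_force: [0.1, -0.4, -0.7]
width: 0.158
grip_force: 58.8
```

play_rows(
  moves=[
    [-0.9,[0.057,-0.198,0],[0,0,0]],
    [-0.9,[0.057,-0.198,0],[0,0,0]],
    [-0.9,[0.057,-0.198,0],[0,0,0]],
    [-0.9,[0.057,-0.198,0.05],[0,0,0]],
    [-0.9,[0.057,-0.198,0.06],[0,0,0]],
  ],
)

```text
time: 15.55
tcp_pos: [0.5866, 0.3012, 0.0729]
eef_rot: [179.8, 0.4, 0.3]
wrist_force: [-0.1, -0.5, -0.3]
width: 0.155
grip_force: 58.7
```

```bash
python3 - <<'E'
from h import *
s=snap('wrist','w8');st=telemetry.read_state();print(st['tcp_pos'],st['eef_rot'],st['width'])
E
```

```text
[0.58694118 0.29867771 0.07307273] [1.79754020e+02 4.07830796e-01 1.55641439e-01] 0.1525931610192084
```

View pics/w8.png

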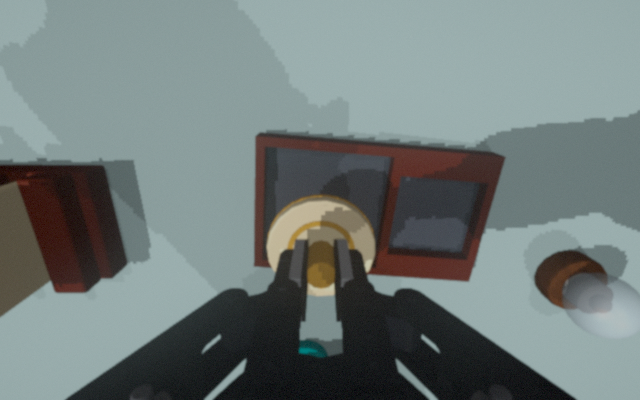

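The lid hangs over the large bay at (322,245). Correcting x by 5 mm and lowering.

play_rows(
  moves=[
    [-0.9,[0.005,0.001,0.02],[0,0,0]],
    [-0.9,[0.005,0.001,0.03],[0,0,0]],
    [-0.9,[0.005,0.001,0.037],[0,0,0]],
    [-0.9,[0.005,0.001,0.037],[0,0,0]],
    [-0.9,[0.005,0.001,0.037],[0,0,0]],
  ],
)

```text
time: 16.23
tcp_pos: [0.5954, 0.2991, 0.0408]
eef_rot: [-180.0, -0.0, 0.1]
wrist_force: [0.2, 0.1, -1.5]
width: 0.153
grip_force: 58.7
```

play_rows(
  moves=[
    [-0.6,[0,0,0],[0,0,0]],
    [-0.2,[0,0,0],[0,0,0]],
    [-0.2,[0,0,0],[0,0,0]],
    [-0.2,[0,0,-0.06],[0,0,0]],
    [-0.2,[0,0,-0.1],[0,0,0]],
  ],
)

```text
time: 16.85
tcp_pos: [0.5957, 0.2992, 0.142]
eef_rot: [-180.0, -0.1, 0.1]
wrist_force: [0.8, 0.6, 0.4]
width: 0.402
grip_force: 0.0
```

play_rows(
  moves=[
    [0,[-0.11,0.29,0],[0,0,0]],
    [0,[-0.11,0.29,0],[0,0,0]],
    [0,[-0.11,0.29,0],[0,0,0]],
    [0,[-0.11,0.29,0],[0,0,0]],
    [0,[-0.11,0.29,0],[0,0,0]],
  ],
)

```text
time: 17.48
tcp_pos: [0.4849, 0.0069, 0.1406]
eef_rot: [180.0, -0.1, 0.1]
wrist_force: [1.0, -0.1, -0.3]
width: 0.5
grip_force: 0.0
```

play_rows(
  moves=[
    [0,[-0.09,0.29,0],[0,0,0]],
    [0,[-0.09,0.29,0],[0,0,0]],
    [0,[-0.09,0.29,0],[0,0,0]],
    [0,[-0.09,0.29,0],[0,0,0]],
    [0,[-0.09,0.29,0],[0,0,0]],
  ],
)

```text
time: 18.1
tcp_pos: [0.3951, -0.2839, 0.1406]
eef_rot: [180.0, -0.0, -0.0]
wrist_force: [1.1, 0.7, 0.2]
width: 0.499
grip_force: 0.0
```

```bash
python3 - <<'E'
from h import *
s=snap('wrist','w9');st=telemetry.read_state();print(st['tcp_pos'],st['eef_rot'],st['width'])
P=cloud(s);z=P[...,2]
k=(abs(P[...,0]-.388)<.025)&(abs(P[...,1]+.282)<.025)&(z>.028)&(z<.042)&(s['depth']>0);print('knob',rect(P,k) if k.sum()>3 else 0)
t=snap('top','top3');P=cloud(t);z=P[...,2]
m=(abs(P[...,0]-.593)<.06)&(abs(P[...,1]-.298)<.06)
k=m&(z>.033);print('large knob',rect(P,k),P[k][:,2].max())
k=m&(z>.008)&(z<.026)&(t['pixels'].min(2)>120);print('disc',rect(P,big(k)),P[big(k)][:,2].mean())
cv2.imwrite('pics/t3.png',cv2.resize(t['pixels'][110:260,170:390,::-1],(660,450),interpolation=cv2.INTER_NEAREST))
E
```

```text
[ 0.39207996 -0.29231124  0.14093369] [ 1.79612912e+02 -3.29156881e-02 -6.55893329e-01] 0.499352729432503
knob (array([ 387.3, -282.3]), array([14.9, 15.2]), 65.4, np.int64(271))
large knob (array([594., 298.]), array([14. , 13.6]), 88.2, np.int64(44)) 0.04551763759580329
disc (array([593.6, 299.4]), array([58.5, 58.8]), 2.6, np.int64(310)) 0.017224620193258686
```

play_rows(
  moves=[
    [0,[-0.006,0,0.05],[0,0,0]],
    [0,[-0.006,0,0.065],[0,0,0]],
    [0,[-0.006,0,0.065],[0,0,0]],
    [0,[-0.006,0,0.065],[0,0,0]],
  ],
)

```text
time: 18.7
tcp_pos: [0.391, -0.2812, 0.0761]
eef_rot: [180.0, -0.1, 0.1]
wrist_force: [0.1, -0.3, 0.6]
width: 0.499
grip_force: 0.0
```

```bash
python3 - <<'E'
from h import *
s=snap('wrist','w10');st=telemetry.read_state();print(st['tcp_pos'],st['eef_rot'],st['width'])
P=cloud(s);z=P[...,2]
k=(abs(P[...,0]-.388)<.025)&(abs(P[...,1]+.282)<.025)&(z>.028)&(z<.042)&(s['depth']>0);print('knob',rect(P,k) if k.sum()>3 else 0)
E
```

```text
[ 0.39105736 -0.28139952  0.07633727] [ 1.79938968e+02 -1.08826981e-01  1.35978114e-01] 0.5002893900980618
knob (array([ 387.4, -282.4]), array([15.2, 14.9]), 0.9, np.int64(465))
```

play_rows(
  moves=[
    [0.0,[-0.003,0.001,0.03],[0,0,0]],
    [-0.3,[-0.003,0.001,0.049],[0,0,0]],
    [-0.5,[-0.003,0.001,0.049],[0,0,0]],
    [-0.9,[-0.003,0.001,0.049],[0,0,0]],
    [-0.9,[-0.003,0.001,0.049],[0,0,0]],
  ],
)

```text
time: 19.38
tcp_pos: [0.3876, -0.2827, 0.0273]
eef_rot: [179.9, -0.1, 0.1]
wrist_force: [-0.0, -0.1, -1.1]
width: 0.159
grip_force: 58.5
```

play_rows(
  moves=[
    [-0.9,[0,0,0],[0,0,0]],
    [-0.9,[0,0,0],[0,0,0]],
    [-0.9,[0,0,-0.06],[0,0,0]],
    [-0.9,[0,0,-0.11],[0,0,0]],
    [-0.9,[0,0,-0.11],[0,0,0]],
  ],
)

```text
time: 20.0
tcp_pos: [0.3889, -0.2838, 0.1395]
eef_rot: [179.8, -0.4, 0.1]
wrist_force: [0.9, -0.1, -1.3]
width: 0.154
grip_force: 58.7
```

play_rows(
  moves=[
    [-0.9,[0.1,-0.28,0],[0,0,0]],
    [-0.9,[0.1,-0.28,0],[0,0,0]],
    [-0.9,[0.1,-0.28,0],[0,0,0]],
    [-0.9,[0.1,-0.28,0],[0,0,0]],
    [-0.9,[0.1,-0.28,0],[0,0,0]],
  ],
)

```text
time: 20.62
tcp_pos: [0.4865, 0.0007, 0.1353]
eef_rot: [-180.0, 0.1, 0.2]
wrist_force: [0.6, 0.5, 0.0]
width: 0.161
grip_force: 58.7
```

play_rows(
  moves=[
    [-0.9,[0.1,-0.223,0],[0,0,0]],
    [-0.9,[0.1,-0.223,0],[0,0,0]],
    [-0.9,[0.1,-0.223,0],[0,0,0]],
    [-0.9,[0.1,-0.223,0],[0,0,0]],
    [-0.9,[0.1,-0.223,0],[0,0,0]],
  ],
)

```text
time: 21.25
tcp_pos: [0.5868, 0.2282, 0.135]
eef_rot: [-179.8, -0.0, 0.6]
wrist_force: [-1.0, -0.4, -0.7]
width: 0.159
grip_force: 58.8
```

play_rows(
  moves=[
    [-0.9,[0,0,0.04],[0,0,0]],
    [-0.9,[0,0,0.07],[0,0,0]],
    [-0.9,[0,0,0.07],[0,0,0]],
    [-0.9,[0,0,0.07],[0,0,0]],
  ],
)

```text
time: 21.75
tcp_pos: [0.5863, 0.2201, 0.0665]
eef_rot: [180.0, 0.0, 0.0]
wrist_force: [0.0, -0.1, -0.2]
width: 0.157
grip_force: 58.8
```

```bash
python3 - <<'E'
from h import *
s=snap('wrist','w11');st=telemetry.read_state();print(st['tcp_pos'],st['eef_rot'],st['width'])
E
```

```text
[0.58686757 0.2205017  0.06715937] [-1.79986353e+02 -7.07145165e-02  3.24294277e-02] 0.15872599457554218
```

View pics/w11.png

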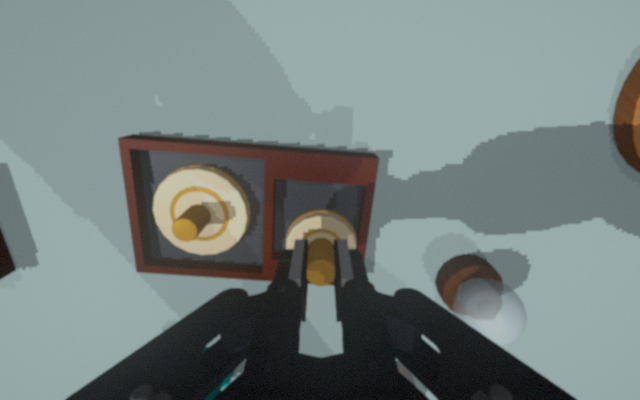

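The large lid lies flat in the large bay at (200,210). The small lid hangs over the small bay at (320,235). Lowering it.

play_rows(
  moves=[
    [-0.9,[0.001,-0.001,0.015],[0,0,0]],
    [-0.9,[0.001,-0.001,0.025],[0,0,0]],
    [-0.9,[0.001,-0.001,0.032],[0,0,0]],
    [-0.9,[0.001,-0.001,0.032],[0,0,0]],
    [-0.9,[0.001,-0.001,0.032],[0,0,0]],
  ],
)

```text
time: 22.42
tcp_pos: [0.5872, 0.2218, 0.0342]
eef_rot: [180.0, 0.0, 0.1]
wrist_force: [-0.4, -0.3, -0.8]
width: 0.162
grip_force: 59.0
```

play_rows(
  moves=[
    [-0.6,[0,0,0],[0,0,0]],
    [-0.2,[0,0,0],[0,0,0]],
    [-0.2,[0,0,0],[0,0,0]],
    [-0.2,[0,0,-0.06],[0,0,0]],
    [-0.2,[0,0,-0.1],[0,0,0]],
  ],
)

```text
time: 23.05
tcp_pos: [0.5877, 0.222, 0.1358]
eef_rot: [-180.0, -0.1, 0.1]
wrist_force: [-0.6, -0.2, 1.2]
width: 0.403
grip_force: 0.0
```

play_rows(
  moves=[
    [1,[-0.22,0.057,-0.06],[0,0,0]],
    [1,[-0.22,0.057,-0.06],[0,0,0]],
    [1,[-0.22,0.057,-0.06],[0,0,0]],
    [1,[-0.22,0.057,-0.06],[0,0,0]],
    [1,[-0.22,0.057,-0.06],[0,0,0]],
  ],
)

```text
time: 23.68
tcp_pos: [0.3632, 0.1629, 0.1947]
eef_rot: [179.9, 0.2, 0.1]
wrist_force: [0.9, 0.2, 0.4]
width: 1.005
grip_force: 0.0
```

```bash
python3 - <<'E'
from h import *
s=snap('wrist','w12');st=telemetry.read_state();print(st['tcp_pos'],st['eef_rot'],st['width'],st['joint_pos'].round())
P=cloud(s);z=P[...,2];ok=s['depth']>0
m=ok&(abs(P[...,0]-.425)<.06)&(abs(P[...,1]-.165)<.06)
for a,b in((.008,.05),(.018,.05),(.027,.05)):
    k=m&(z>a)&(z<b);k=big(k);print('shell',a,rect(P,k))
k=m&(z>.011)&(z<.018);q=P[k];q=q[np.hypot(q[:,0]-.421,q[:,1]-.1635)>.0275];print('hinge',q.mean(0),q.min(0),q.max(0),len(q))
t=snap('top','top4');P=cloud(t);z=P[...,2]
for c in((.587,.222),(.593,.298)):
    m=(abs(P[...,0]-c[0])<.035)&(abs(P[...,1]-c[1])<.035)
    k=m&(z>.033);print('knob',rect(P,k),P[k][:,2].max())
    k=m&(z>.011)&(z<.026)&(t['pixels'].min(2)>120);print('disc',rect(P,big(k)),P[big(k)][:,2].mean(),P[big(k)][:,2].std())
E
```

```text
[0.366189   0.16429994 0.19484303] [-1.79962713e+02 -3.55831944e-02  1.23846680e-01] 0.9991145580086576 [ -35.   16.    5.  135.   -3.   30. -117.]
shell 0.008 (array([420. , 165.4]), array([52.8, 58.8]), 13.3, np.int64(2611))
shell 0.018 (array([420.7, 162.8]), array([53.2, 52.6]), 44.3, np.int64(2396))
shell 0.027 (array([420.6, 162.5]), array([44.6, 43.8]), 37.2, np.int64(1651))
hinge [0.41502841 0.19095119 0.01644359] [0.39873987 0.18146318 0.01280159] [0.43204905 0.19672546 0.01798001] 164
knob (array([588.4, 221.3]), array([13.3, 14.6]), 44.5, np.int64(41)) 0.04565107107047905
disc (array([588.3, 223.4]), array([37.5, 37.1]), 89.1, np.int64(127)) 0.017192808850744826 0.002420295717826852
knob (array([593.5, 298.3]), array([14.7, 14.2]), 49.4, np.int64(44)) 0.044589433743849355
disc (array([594.9, 299.6]), array([60. , 59.3]), 37.6, np.int64(314)) 0.017090436028502555 0.0020759739632736493
```

View pics/w12.png

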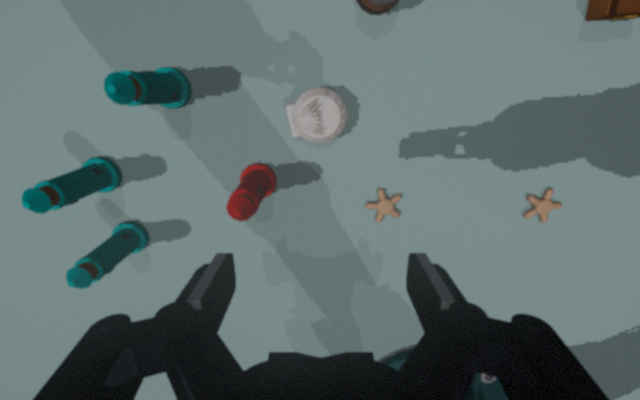

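The shell box is at (318,115), right way up, with its hinge to the left. Its grip axis lies at about 13°, so I turn the tool to yaw 103.

play_rows(
  moves=[
    [1,[0.055,0.001,0],[0,0,-10.5]],
    [1,[0.055,0.001,0],[0,0,-21]],
    [1,[0.055,0.001,0],[0,0,-31.5]],
    [1,[0.055,0.001,0.02],[0,0,-42]],
    [1,[0.055,0.001,0.02],[0,0,-51.5]],
  ],
)

```text
time: 24.4
tcp_pos: [0.4237, 0.1639, 0.1729]
eef_rot: [-179.9, 0.0, 51.8]
wrist_force: [0.4, -0.1, -0.1]
width: 0.996
grip_force: 0.0
```

play_rows(
  moves=[
    [1,[0,0,0],[0,0,-10.5]],
    [1,[0,0,0],[0,0,-21]],
    [1,[0,0,0],[0,0,-31.5]],
    [1,[0,0,0.03],[0,0,-42]],
    [1,[0,0,0.03],[0,0,-51.5]],
  ],
)

```text
time: 25.02
tcp_pos: [0.4233, 0.1638, 0.1424]
eef_rot: [-179.9, -0.0, 103.3]
wrist_force: [0.1, 0.1, -0.5]
width: 1.002
grip_force: 0.0
```

play_rows(
  moves=[
    [1,[0,0,0.02],[0,0,0]],
    [1,[0,0,0.04],[0,0,0]],
    [1,[0,0,0.04],[0,0,0]],
    [1,[0,0,0.04],[0,0,0]],
  ],
)

```text
time: 25.52
tcp_pos: [0.4235, 0.1642, 0.1044]
eef_rot: [180.0, -0.0, 103.0]
wrist_force: [-0.1, 0.2, -0.3]
width: 1.002
grip_force: 0.0
```

```bash
python3 - <<'E'
from h import *
s=snap('wrist','w13');st=telemetry.read_state();print(st['tcp_pos'],st['eef_rot'],st['width'],st['joint_pos'].round())
P=cloud(s);z=P[...,2];ok=s['depth']>0
m=ok&(abs(P[...,0]-.425)<.05)&(abs(P[...,1]-.165)<.05)&(s['pixels'].min(2)>70)
for a,b in((.008,.045),(.018,.045),(.027,.045)):
    k=m&(z>a)&(z<b);k=big(k);print('shell',a,rect(P,k))
from math import *
y=radians(st['eef_rot'][2]);d=np.array([.4205,.163])-st['tcp_pos'][:2];print('tool dx,dy',d@[cos(y),sin(y)],d@[sin(y),-cos(y)])
E
```

```text
[0.42338835 0.16415139 0.10463756] [ 1.79924941e+02 -3.15358783e-02  1.03050634e+02] 1.000312932293305 [-14.  29. -17. 132.  23.  21. -37.]
shell 0.008 (array([420.1, 165.8]), array([52.9, 58.5]), 11.4, np.int64(4255))
shell 0.018 (array([420.4, 163.5]), array([53.3, 52.2]), 21.9, np.int64(3673))
shell 0.027 (array([420.6, 163.4]), array([44. , 43.6]), 53.2, np.int64(2523))
tool dx,dy -0.0004694220847812477 -0.0030737471705232725
```

View pics/w13.png

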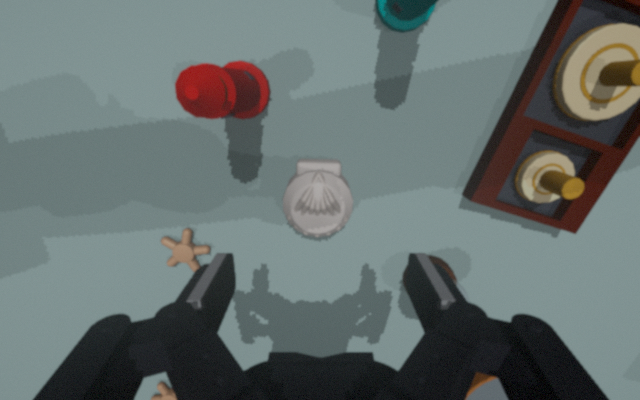

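The shell box is centred between the fingers at (318,200), with clearance to the red lighthouse. Descending and gripping.

play_rows(
  moves=[
    [1,[0,-0.003,0.05],[0,0,0]],
    [1,[0,-0.003,0.088],[0,0,0]],
    [1,[0,-0.003,0.088],[0,0,0]],
    [0.5,[0,-0.003,0.088],[0,0,0]],
    [0.1,[0,-0.003,0.088],[0,0,0]],
  ],
)

```text
time: 26.2
tcp_pos: [0.4206, 0.1635, 0.018]
eef_rot: [179.8, -0.1, 103.0]
wrist_force: [-4.3, -0.9, 57.8]
width: 0.609
grip_force: 53.1
```

play_rows(
  moves=[
    [-0.1,[0,0,0],[0,0,0]],
    [-0.1,[0,0,0],[0,0,0]],
    [-0.1,[0,0,0],[0,0,0]],
    [-0.1,[0,0,-0.05],[0,0,0]],
    [-0.1,[0,0,-0.1],[0,0,0]],
  ],
)

```text
time: 26.82
tcp_pos: [0.4193, 0.1626, 0.1183]
eef_rot: [180.0, 0.0, 103.1]
wrist_force: [0.8, 0.1, -1.7]
width: 0.598
grip_force: 63.6
```

```bash
python3 - <<'E'
from h import *
s=snap('wrist','w14');st=telemetry.read_state();print(st['tcp_pos'],st['eef_rot'],st['width'],st['grip_force'])
E
```

```text
[0.42189232 0.16376729 0.12341039] [ 1.79446582e+02 -5.63116597e-02  1.03042637e+02] 0.5973263248286285 63.70389316231012
```

View pics/w14.png

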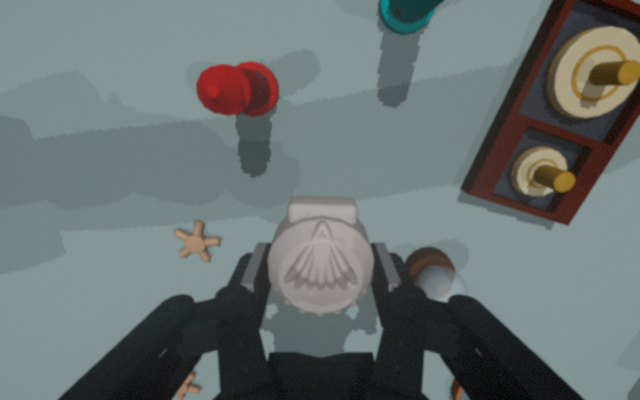

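The shell box is held at (320,262), level, with its hinge forward. Carrying it to the round tray.

play_rows(
  moves=[
    [-0.1,[-0.23,0.197,0],[0,0,0]],
    [-0.1,[-0.23,0.197,0],[0,0,0]],
    [-0.1,[-0.23,0.197,0],[0,0,0]],
    [-0.1,[-0.23,0.197,0],[0,0,0]],
    [-0.1,[-0.23,0.197,0],[0,0,0]],
  ],
)

```text
time: 27.5
tcp_pos: [0.6651, -0.0194, 0.1179]
eef_rot: [179.9, 0.1, 102.9]
wrist_force: [0.8, 1.1, -0.6]
width: 0.593
grip_force: 63.6
```

play_rows(
  moves=[
    [-0.1,[0,0,0],[0,0,0]],
    [-0.1,[0,0,0.03],[0,0,0]],
    [-0.1,[0,0,0.06],[0,0,0]],
    [-0.1,[0,0,0.06],[0,0,0]],
    [-0.1,[0,0,0.06],[0,0,0]],
  ],
)

```text
time: 28.12
tcp_pos: [0.6636, -0.0159, 0.0578]
eef_rot: [179.9, -0.0, 103.1]
wrist_force: [-0.1, -0.3, -1.6]
width: 0.599
grip_force: 63.6
```

```bash
python3 - <<'E'
from h import *
from math import *
s=snap('wrist','w15');st=telemetry.read_state();print(st['tcp_pos'],st['eef_rot'],st['width'],st['wrist_force'])
P=cloud(s);z=P[...,2];ok=s['depth']>0
m=ok&(abs(P[...,0]-.664)<.07)&(abs(P[...,1]+.017)<.07)&(abs(z-.0155)<.003)
q=P[m][:,:2];
A=np.c_[2*q,np.ones(len(q))];
r=np.hypot(q[:,0]-.664,q[:,1]+.017);q=q[(r>.044)&(r<.058)]
A=np.c_[2*q,np.ones(len(q))];c=np.linalg.lstsq(A,(q**2).sum(1),rcond=None)[0];print('rim fit',c[:2],sqrt(c[2]+c[0]**2+c[1]**2),len(q))
y=radians(st['eef_rot'][2]);d=np.array([.6635,-.017])-st['tcp_pos'][:2];print('tool',d@[cos(y),sin(y)],d@[sin(y),-cos(y)])
E
```

```text
[ 0.66408138 -0.01599835  0.05810947] [1.79859146e+02 1.28217497e-02 1.03097342e+02] 0.5972605664621548 [ 0.49305547 -1.01845717 -0.57927582]
rim fit [ 0.66323809 -0.01713494] 0.04950613334877019 1459
tool -0.0008438482494569078 -0.0007932335657553405
```

View pics/w15.png

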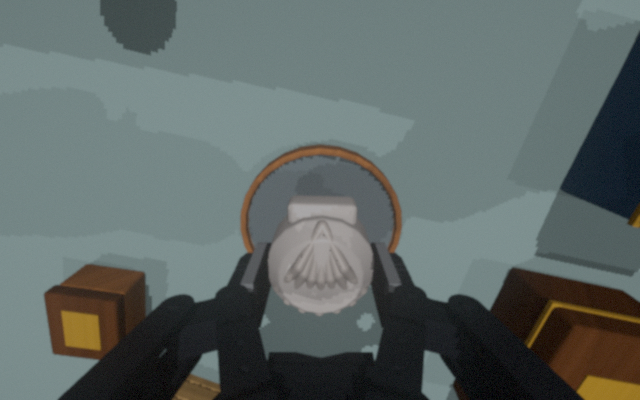

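The shell box is over the middle of the round tray; the rim circle is centred at (321,220). The fitted tray centre agrees to 1 mm. Lowering and releasing.

play_rows(
  moves=[
    [-0.1,[-0.001,-0.001,0.015],[0,0,0]],
    [-0.1,[-0.001,-0.001,0.022],[0,0,0]],
    [-0.1,[-0.001,-0.001,0.027],[0,0,0]],
    [-0.1,[-0.001,-0.001,0.029],[0,0,0]],
    [-0.1,[-0.001,-0.001,0.029],[0,0,0]],
  ],
)

```text
time: 28.8
tcp_pos: [0.6622, -0.0178, 0.0287]
eef_rot: [-179.9, 0.1, 103.1]
wrist_force: [-3.9, 0.0, 10.5]
width: 0.597
grip_force: 64.8
```

play_rows(
  moves=[
    [0.3,[0,0,0],[0,0,0]],
    [0.4,[0,0,0],[0,0,0]],
    [0.4,[0,0,0],[0,0,0]],
    [0.4,[0,0,-0.03],[0,0,0]],
    [0.4,[0,0,-0.08],[0,0,0]],
  ],
)

```text
time: 29.42
tcp_pos: [0.661, -0.0178, 0.106]
eef_rot: [-179.7, -0.1, 103.1]
wrist_force: [1.0, -0.7, -0.3]
width: 0.702
grip_force: 0.0
```

play_rows(
  moves=[
    [0.4,[0,0,-0.06],[0,0,0]],
    [0.4,[0,0,-0.12],[0,0,0]],
    [0.4,[-0.1,0,-0.15],[0,0,0]],
    [0.4,[-0.15,0,-0.15],[0,0,0]],
    [0.4,[-0.15,0,-0.15],[0,0,0]],
  ],
)

```text
time: 30.05
tcp_pos: [0.6968, -0.1701, 0.2577]
eef_rot: [180.0, 0.2, 102.7]
wrist_force: [0.3, -0.4, -0.4]
width: 0.701
grip_force: 0.0
```

```bash
python3 - <<'E'
from h import *
t=snap('top','top5');s=snap('scene','scene5');w=snap('wrist','w16');st=telemetry.read_state();print(st['tcp_pos'],st['time'])
for n,T in(('top',t),('wrist',w)):
    P=cloud(T);z=P[...,2];k=(np.hypot(P[...,0]-.664,P[...,1]+.017)<.04)&(z>.02);print(n,'shell',rect(P,k) if k.sum()>3 else 0,P[k][:,2].max() if k.any() else 0)
    k=(np.hypot(P[...,0]-.664,P[...,1]+.017)<.04)&(z>.037)
    if k.any(): print(rect(P,k))
im=np.vstack([cv2.resize(t['pixels'][90:280,130:510],(700,350)),cv2.resize(s['pixels'][130:310,150:510],(700,250))]);cv2.imwrite('pics/fin.png',im[:,:,::-1])
E
```

```text
[ 0.69629383 -0.16647133  0.25674321] 30.2
top shell (array([663.2, -12.8]), array([58.6, 52.5]), 89.7, np.int64(498)) 0.04991650236712808
(array([663.5, -19.3]), array([47.4, 47.4]), 57.7, np.int64(332))
wrist shell (array([663.4, -26.3]), array([53., 38.]), 12.9, np.int64(1851)) 0.04712789486322094
(array([663.1, -25.3]), array([43.7, 32.2]), 12.5, np.int64(1263))
```

View pics/fin.png

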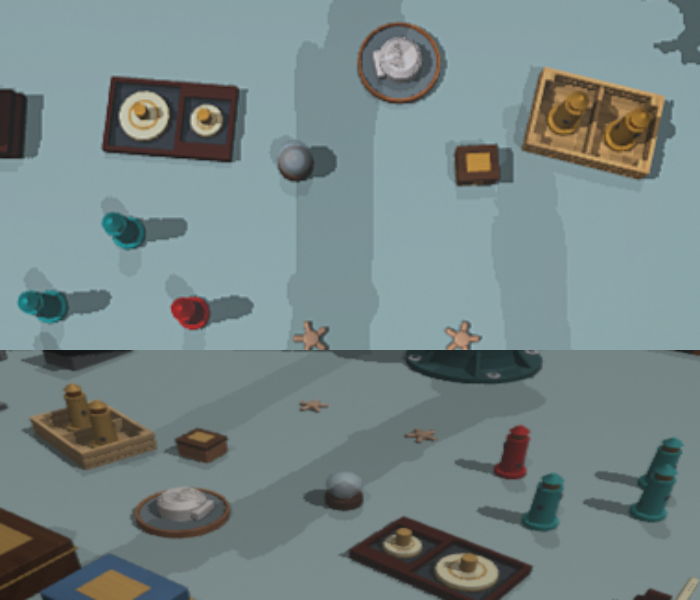

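The final views show both lighthouses upright, one in each half of the crate. The lids lie in their bays, knob up, and the shell box sits in the round tray about 3 mm off its centre. The bystanders have not moved.

```bash
python3 -c "
from plant import workorder;print(workorder.job_done())"
```

```text
the job is handed in; nothing more can be done
None
```

I placed all five pieces in the order asked and handed the job in at about 30 s; the one irregularity was a brief 58 N wrist force (limit 120 N) while gripping the shell box, and no verdict came back.

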